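# Load the farrier's gas forge and close its lid

## Robot

A 6-joint arm with a two-finger parallel gripper is mounted at the origin on the work surface. World frame = base frame: x ahead of the robot, y to its left, z up, the work surface at z = 0. Lengths are in m, angles in rad, forces in N, time in s.
With the tool pointing down it reaches from about 0.35 to 0.725 m from the base axis. Payload 6 kg.
Tool frame: the origin (TCP) lies midway between the tips of the shut fingers; the grasp point (between the pads) lies 19 mm behind it; z points along the fingers, y is the direction in which the jaws open and shut (so a half turn about z gives the same grasp; the last joint's range is limited). The gripper opens to 85 mm and grips with 20 to 120 N. Pads are 22 mm wide; open, the fingers measure 114 mm over their backs; the gripper's body (76 mm by 85 mm) begins 54 mm behind the grasp point. The pads swing forward as they close: fully open they stand 13 mm farther back than shut.
Start: joints at [-0.9, 0.04, 0.085, 0, -1.615, -0.334], TCP at [0.198, -0.566, 0.231] pointing down, gripper open.
Joint ranges: [-2.56, 2.56], [-1.29, 2.01], [-1.08, 1.49], [-3.29, 1.98], [-2.81, -0.18], [-2.99, 2.99]. Speed limits (rad/s): [2.57, 2.57, 3.01, 3.14, 3.14, 3.14].

## Interface

Orientations are given as [roll, pitch, yaw] about the fixed x, y, z axes, in that order (R = Rz(yaw) Ry(pitch) Rx(roll)).
In Python, from station import ctrl gives the robot as it stands.
- The arm moves only by the tool apply_moves, never from a script. Its argument "motion" is a list of rows, each an object with "slide": the shift along the tool's x, y, z in mm, a list of three; "angular": the turn, a rotation vector about the tool's x, y, z in degrees, a list of three; "claw": the finger opening in mm, from 0 to 85.4. A call has 1 to 20 rows; each row shifts and turns the pose as measured when the row begins, along the tool's axes as they then stand; what a row does not reach is not made up. A row lasts 1/12 s, in which the tool goes at most 41.7 mm and 7.16 degrees, less where a joint would pass 70% of its speed; a pose out of reach is approached as far as the arm can. A call with a gripper value outside its range is refused whole. The fingers move at their own pace and stop on an object; the grip force is fixed at half the most. Time passes only in rows, so rows that do not move let the fingers close. It gives the time, the measured TCP pose, the force and the opening at its end, in the units of the state.
- ctrl.get_obs(): the state, without advancing time (a new reading comes with each control period).
- ctrl.camera(name): name is "side" or "top" or "wrist"; returns a dict with "img" (400x640x3 uint8, red, green, blue), "intrinsics" (3x3 intrinsics, pixels), "rvec" (rotation vector, rad) and "tvec" (3), from world to camera coordinates, as OpenCV has them; the wrist camera has in their place "mount" (4x4, takes a point from camera to tool coordinates, whose origin is the TCP and whose axes are the flange's). Camera axes: x right, y down, z forward; pixel columns grow to the right and rows downward; lengths in m; the calibration is good to about 2 mm. A picture is of the moment at which its call begins: read the wrist's pose just before it. There is no depth.
- ctrl.job_done(): hands the job in, once; it reports no verdict.
The state is a dict: "time_s": time; "joints": joint angles; "qd": joint speeds; "joint_torque": joint torques, N m; "position": TCP position; "orientation": TCP orientation; "contact_force": force on the tool from outside, world axes, zero at the start; "wrist_torque": the same for the moment, N m; "width": finger opening in m.
Only numpy, scipy, OpenCV 4.12 (cv2) and the standard library are available. Lean on these libraries where they do the work, as an engineer would, in place of code of your own. Each camera call takes 0.05 s, during which the arm holds its last target. There are 200 camera calls.

## Task

Load the cold gas forge ready for lighting: swing its lid up and lean it back on the rear rest so that it stays open by itself, then slide the bright new horseshoe off the loading shelf, without picking it up, until it lies wholly inside on the firebrick floor. Then lower the lid fully shut under control, without letting it slam, and leave the rusty worn shoe and the blue nail box where they lie.

Things in the scene. Friction and masses are not known exactly. Their poses are not given: they have to be found in the camera images.
- forge: Small box-shaped gas forge with a lid, fixed on the bench at a different place and yaw each time. Origin: centre of its box, at bench level; x points from the loading front to the hinge at the back, y across, z up. The box covers x -100 to +100, y -130 to +130 mm. A burner tube sticks out 152 mm beyond the side at y -130, at height 78.
- hearth (a point): Centre of the pale firebrick floor, on its top: forge frame (0, 0, 55 mm), forge axes. Inside, the floor ends at side walls (inner faces y +-105) and a back wall (inner face x +83) that rise 40 mm above it. The front (x -100) is open when the lid is up, with no sill; when the lid is shut, its own front wall closes it.
- shelf_mid (a point): Middle of the dark steel loading shelf in front of the forge, on its top: forge frame (-177, 0, 55 mm), forge axes. The shelf is flush with the firebrick floor and runs on into it; it spans forge x -255 to -100 and y -150 to +150 mm.
- lid_rest (a point): Middle of the rear rest, a 10 mm steel crossbar 210 mm long behind the forge against which the open lid leans: forge frame (+194, 0, 225 mm), forge axes.
- lid (a joint): Lid hinge angle, rad: 0 shut, 1.83 leaned back on the rest. The grey lid (0.9 kg, 200 x 260 mm, top at height 148 mm when shut, brittle lining) swings freely: it falls shut from below about 1.27 and falls back onto the rest from above 1.38. Lifting at the handle takes about 4.5 N. Its 18 mm front wall (forge x -100 to -82) ends 2 mm above the floor: a shoe under it stops it closing.
- lid_bar (a point): Centre of the lid's handle, a round wooden bar 14 mm thick, 150 mm long, parallel to the hinge (y), on two posts 66 mm either side of centre, 38 mm clear of the lid's front face. Shut: 245 mm in front of and 45 above the hinge axis (height 140). Always 249 mm from that axis (highest 344); leaned back: 106 mm behind it, height 320. A pinched bar can turn between the fingers. Axes: the lid's.
- shoe: The bright new steel horseshoe to load, loose on the loading shelf, closed toe roughly towards the forge: 116 mm long, 111 wide, 9 thick, web 21 wide, about 0.32 kg. Origin: underside, mid length and width; x points to the toe, y across, z up. The space inside the bow is 69 mm wide and reaches 37 mm ahead of the origin; the toe's outer edge is 58 mm ahead.
- shoe_toe (a point): Middle of the inner edge of the shoe's toe at half thickness: shoe frame (+37, 0, +4.5 mm), shoe axes. Fingers let down inside the bow can push here: the shoe then trails along toe first and tends to straighten.
- lid_hinge (a point): Middle of the lid's hinge axis: forge frame (+100, 0, +95 mm); the axis runs along the forge's y.
- worn_shoe: Rusty brown worn horseshoe of the same size on the bench; to be left alone. Origin under its middle.
- nail_box: Open blue nail box 100 x 75 x 45 mm on the bench; to be left alone. Origin under its middle.
Not all that is in view belongs to the job. There is more than one size of the shoe; the job needs the largest.

How it is judged:
By the outcome, as a careful person would: the job done as asked, in the order asked, and still so for the second after the job is handed in, with the robot touching nothing.
It also fails if it takes over 72 s, if anything falls off the work surface, if the arm or the gripper's body presses on something with over 40 N, if the wrist force passes 120 N, or if a joint passes its speed limit or range.

## Working session

There is one attempt and no reset: what is moved stays moved. The work goes in short steps, Python scripts to look and compute and a tool call to move; the robot and the scene stay as the last step left them, time stands still between calls to the robot, and variables do not carry over. Pictures are saved under pics/ and viewed, about 8 in all and at most 12, crops included, and the job is handed in when it is done.

Besides the shell and the picture viewer there is one more tool, called by a JSON object that holds its "method" and its "body". apply_moves: Moves the arm, as the interface text tells. Its arguments: {"type":"object","properties":{"motion":{"type":"array"}},"required":["motion"]}

```bash
mkdir -p pics; ls
cat > h.py <<'E'
import numpy as np, cv2
from scipy.spatial.transform import Rotation as R
from station import ctrl
def cam(n):
    o=ctrl.get_obs(); c=ctrl.camera(n); K=np.array(c['intrinsics'])
    if n=='wrist':
        T=np.eye(4);T[:3,:3]=R.from_euler('xyz',o['orientation']).as_matrix();T[:3,3]=o['position']
        M=T@np.array(c['mount']); Rc=M[:3,:3].T; t=-Rc@M[:3,3]
    else:
        Rc=R.from_rotvec(np.array(c['rvec']).ravel()).as_matrix(); t=np.array(c['tvec']).ravel()
    return c['img'],K,Rc,t
def save(n,img): cv2.imwrite('pics/'+n,img[:,:,::-1])
def ray(uv,z,K,Rc,t):
    uv=np.atleast_2d(uv).astype(float); d=np.c_[uv,np.ones(len(uv))]@np.linalg.inv(K).T@Rc
    C=-Rc.T@t; return C+d*((z-C[2])/d[:,2])[:,None]
def proj(P,K,Rc,t):
    p=np.atleast_2d(P)@Rc.T+t; p=p@K.T; return p[:,:2]/p[:,2:]
E
python3 - <<'E'
from h import *
import pickle
d={}
for n in('top','side'):
    d[n]=cam(n); print(n,d[n][1].round(1).tolist(),(-d[n][2].T@d[n][3]).round(3))
pickle.dump(d,open('v0.pkl','wb'))
save('a.png',np.vstack([cv2.resize(d[n][0],(480,300),interpolation=cv2.INTER_AREA) for n in('top','side')]))
save('top.png',d['top'][0]); save('side.png',d['side'][0])
print(ctrl.get_obs())
E
```

```text
pics
top [[514.4, 0.0, 313.3], [0.0, 514.4, 192.8], [0.0, 0.0, 1.0]] [4.880e-01 1.000e-03 1.724e+00]
side [[428.6, 0.0, 316.0], [0.0, 428.6, 201.3], [0.0, 0.0, 1.0]] [0.188 0.938 0.963]
{'time_s': 0.1, 'joints': array([-9.00292421e-01,  4.07261222e-02,  8.39091916e-02, -4.10823261e-04,
       -1.61545780e+00, -3.33720843e-01]), 'qd': array([-0.00104012, -0.00341361,  0.00053843,  0.00111411,  0.00041183,
       -0.00020986]), 'joint_torque': array([-5.08589743e-03, -3.69347870e+01,  3.48279655e+01,  6.95181862e+00,
       -4.55525922e-03,  2.89716854e-05]), 'position': array([ 0.19826291, -0.56599481,  0.23039191]), 'orientation': array([ 3.14006137e+00, -9.64691669e-05, -2.80479148e+00]), 'contact_force': array([ 0.89882142,  0.97908043, -0.09954851]), 'wrist_torque': array([ 0.00241453, -0.0065186 ,  0.01931351]), 'width': 0.0854710332544776}
```

View pics/top.png

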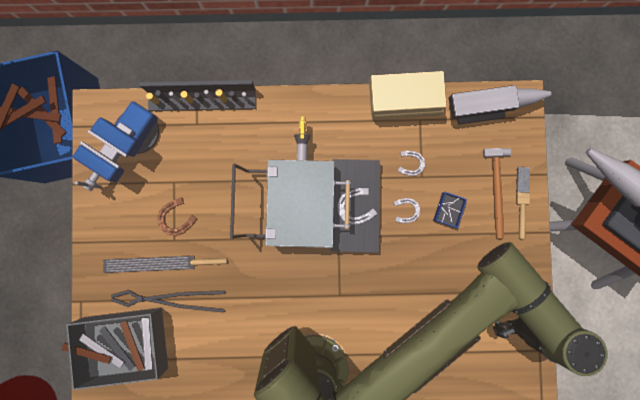

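View pics/side.png

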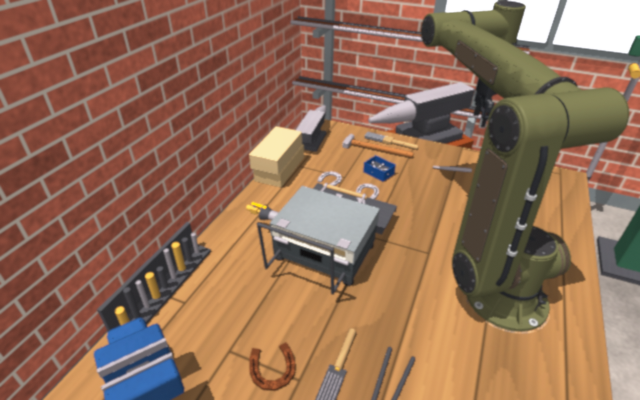

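The top view shows the forge at about (300,203) with its hinge to the left. The loading shelf is at (360,206), with a bright shoe on it partly under the wooden bar at (347,205). There are two smaller bright shoes at (411,163) and (407,210), a rusty shoe at (177,216) and a blue box at (450,210).

The candidates for the target are the shelf shoe (357,206), small shoes A (411,163) and B (407,210), and rusty (177,216). By the description, the target is the large bright one on the shelf. I'll check that in one close crop and measure the forge.

Run:
```python
from h import *
import pickle
d=pickle.load(open('v0.pkl','rb'))
img,K,Rc,t=d['top']
save('crop.png',cv2.resize(img[140:265,225:480],None,fx=3.1,fy=3.1,interpolation=cv2.INTER_CUBIC))
def big(m):
    cs=cv2.findContours(m.astype(np.uint8),cv2.RETR_EXTERNAL,cv2.CHAIN_APPROX_NONE)[0]; return max(cs,key=cv2.contourArea)[:,0]
hsv=cv2.cvtColor(img,cv2.COLOR_RGB2HSV); H,S,V=[hsv[...,i].astype(int) for i in range(3)]
roi=np.zeros(H.shape,bool); roi[150:260,258:390]=1
print('lid px',hsv[200,300],'shelf px',hsv[170,360],'bar',hsv[195,348],'shoe',hsv[206,341],hsv[215,362])
def rep(name,m,z):
    c=big(m&roi); W=ray(c,z,K,Rc,t)[:,:2].astype(np.float32)
    (cx,cy),(w,h),a=cv2.minAreaRect(W); print(name,len(c),(round(cx,4),round(cy,4)),round(w,4),round(h,4),round(a,2))
k=np.ones((3,3),np.uint8)
lid=(abs(V-int(V[200,300]))<25)&(abs(H-int(H[200,300]))<15)&(S<60)
lid=cv2.morphologyEx(lid.astype(np.uint8),cv2.MORPH_OPEN,np.ones((7,7)))>0
rep('lid',lid,.148)
shelf=(V<100); rep('shelf',shelf,.055)
wood=(H>8)&(H<22)&(S>70)&(V>120); r2=roi.copy(); roi=roi.copy(); roi[:,:338]=0; roi[:,355:]=0; rep('bar',wood,.147)
cv2.imwrite('pics/masks.png',np.hstack([lid*255,shelf*255,wood*255]).astype(np.uint8))
print(d and cam('wrist')[2].round(2).tolist(), np.array(ctrl.camera('wrist')['mount']).round(3).tolist())
```

```text
lid px [101  11 184] shelf px [135  10 103] bar [ 16 106 205] shoe [138   5 234] [155   9 169]
lid 291 (0.5426, 0.0324) 0.2022 0.2578 88.66
shelf 645 (0.5299, -0.0586) 0.3394 0.3032 88.37
bar 49 (0.6887, -0.1123) 0.0495 0.0279 88.81
[[-0.33, 0.94, 0.0], [0.9, 0.31, 0.3], [0.28, 0.1, -0.95]] [[0.0, -0.953, -0.302, 0.077], [1.0, -0.0, 0.001, 0.0], [-0.001, -0.302, 0.953, -0.144], [0.0, 0.0, 0.0, 1.0]]
```

View pics/crop.png

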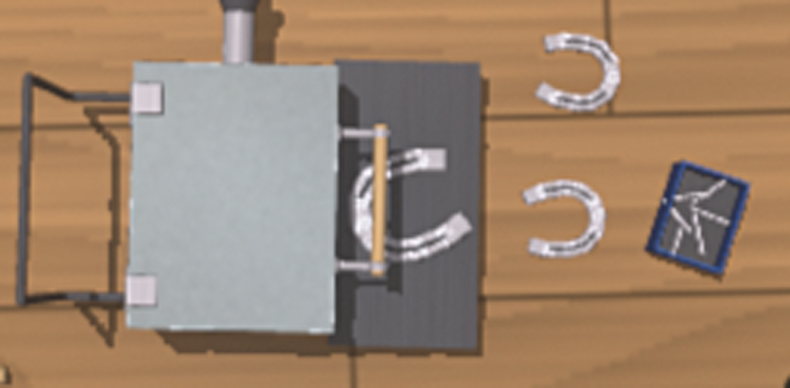

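The crop confirms it: the shelf shoe (crop 400,205) is clearly the largest bright one, with its toe to the left towards the forge. The lid measures 202 x 258 mm against 200 x 260 stated. That puts the forge centre near (0.543, 0.032) with yaw about 88.6°. I'm moving above the bar.

{"method": "apply_moves", "body": {"motion": [{"slide": [0, 0, 0], "angular": [0, 0, 6.9], "claw": 40}, {"slide": [0, 0, 0], "angular": [0, 0, 6.9], "claw": 40}, {"slide": [0, 0, 0], "angular": [0, 0, 6.9], "claw": 40}, {"slide": [-22, 30.7, 0], "angular": [0, 0, 0], "claw": 40}, {"slide": [-22, 30.7, 0], "angular": [0, 0, 0], "claw": 40}, {"slide": [-22, 30.7, 0], "angular": [0, 0, 0], "claw": 40}, {"slide": [-22, 30.7, 0], "angular": [0, 0, 0], "claw": 40}, {"slide": [-22, 30.7, 0], "angular": [0, 0, 0], "claw": 40}, {"slide": [-22, 30.7, 0], "angular": [0, 0, 0], "claw": 40}, {"slide": [-22, 30.7, 0], "angular": [0, 0, 0], "claw": 40}, {"slide": [-22, 30.7, 0], "angular": [0, 0, 0], "claw": 40}, {"slide": [-22, 30.7, 0], "angular": [0, 0, 0], "claw": 40}, {"slide": [-22, 30.7, 0], "angular": [0, 0, 0], "claw": 40}, {"slide": [-22, 30.7, 0], "angular": [0, 0, 0], "claw": 40}, {"slide": [-22, 30.7, 0], "angular": [0, 0, 0], "claw": 40}]}}

```text
time_s: 1.45
position: [0.4839, -0.1972, 0.2268]
orientation: [3.135, -0.004, 3.087]
contact_force: [1.0, -0.6, 0.2]
width: 0.0398
```

```bash
cat >> h.py <<'E'
YF=np.deg2rad(88.6); CF=np.array([.5426,.0324,0])
RF=R.from_euler('z',YF).as_matrix()
def f2w(p): return CF+RF@np.asarray(p,float)
def w2f(p): return (np.atleast_2d(p)-CF)@RF
def to(target_w):
    o=ctrl.get_obs(); T=R.from_euler('xyz',o['orientation']).as_matrix()
    d=T.T@(np.asarray(target_w)-o['position'])*1000
    print('t',o['time_s'],'pos',o['position'].round(4),'rpy',np.rad2deg(o['orientation']).round(2),'F',np.round(o['contact_force'],1),'w',round(o['width'],4),'fpos',(w2f(o['position'])[0]*1000).round(1),'d(mm,tool)',d.round(1))
E
python3 - <<'E'
from h import *
import pickle
d=pickle.load(open('v0.pkl','rb'))
img,K,Rc,t=d['top']
print('pred bar px',proj(f2w([-.145,0,.147]),K,Rc,t),'meas (347.7,204.5)')
print('lid corners',proj([f2w([x,y,.148]) for x in(-.1,.1) for y in(-.13,.13)],K,Rc,t).round(1).tolist())
to(f2w([-.145,0,.121]))
img=cam('wrist')[0]; save('w1.png',img)
E
```

```text
pred bar px [[347.29949915 202.98585342]] meas (347.7,204.5)
lid corners [[332.7, 160.7], [332.6, 245.5], [267.7, 160.5], [267.1, 245.3]]
t 1.45 pos [ 0.4839 -0.1972  0.2268] rpy [179.6   -0.23 176.86] F [ 1.  -0.6  0.2] w 0.0398 fpos [-230.9   53.1  226.8] d(mm,tool) [-50.8  86.8 106.2]
```

View pics/w1.png

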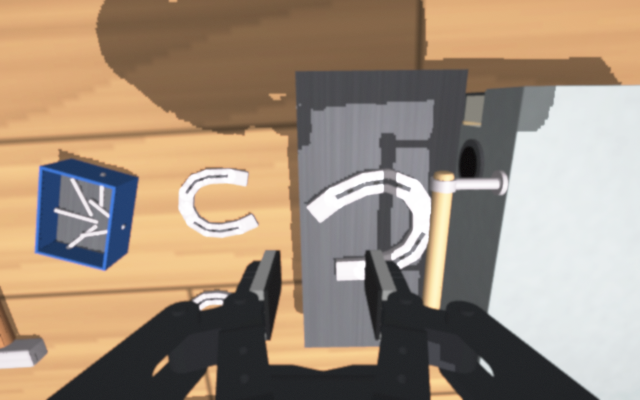

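The wrist view shows the large shoe on the shelf at (375,220), toe to the right towards the forge. The bar is at (437,240) and the shelf spans about (297–467, 70–345). I'll refine the yaw by fitting lines to the lid edges and the bar.

Run:
```python
from h import *
import pickle
d=pickle.load(open('v0.pkl','rb'))
def line(W):
    vx,vy,x,y=cv2.fitLine(W.astype(np.float32),cv2.DIST_HUBER,0,.001,.001).ravel(); return np.rad2deg(np.arctan2(vy,vx))%180,(x,y)
img,K,Rc,t=d['top']
hsv=cv2.cvtColor(img,cv2.COLOR_RGB2HSV).astype(int); H,S,V=hsv[...,0],hsv[...,1],hsv[...,2]
roi=np.zeros(H.shape,bool); roi[150:260,258:345]=1
lid=(abs(V-184)<25)&(abs(H-101)<15)&(S<60)&roi
lid=cv2.morphologyEx(lid.astype(np.uint8),cv2.MORPH_CLOSE,np.ones((9,9)));lid=cv2.morphologyEx(lid,cv2.MORPH_OPEN,np.ones((7,7)))
c=max(cv2.findContours(lid,cv2.RETR_EXTERNAL,cv2.CHAIN_APPROX_NONE)[0],key=cv2.contourArea)[:,0]
for n,m in dict(front=(c[:,0]>325)&(c[:,1]>170)&(c[:,1]<238),burn=(c[:,1]<168)&(c[:,0]>278)&(c[:,0]<326),near=(c[:,1]>238)&(c[:,0]>278)&(c[:,0]<326)).items():
    W=ray(c[m],.148,K,Rc,t)[:,:2]; print(n,m.sum(),line(W))
# bar in top
def bar(img,K,Rc,t,box):
    hsv=cv2.cvtColor(img,cv2.COLOR_RGB2HSV).astype(int); u0,u1,v0,v1=box
    m=(hsv[...,0]>8)&(hsv[...,0]<22)&(hsv[...,1]>70)&(hsv[...,2]>120); m[:v0]=0;m[v1:]=0;m[:,:u0]=0;m[:,u1:]=0
    v,u=np.nonzero(m); W=ray(np.c_[u,v],.143,K,Rc,t)[:,:2]; print('bar',len(u),line(W),W.min(0),W.max(0))
bar(img,K,Rc,t,(340,354,175,235))
w=cam('wrist'); bar(*w,(420,460,165,300))
# shelf edges in wrist: far end (burner side) & left edge
img,K,Rc,t=w; g=cv2.cvtColor(img,cv2.COLOR_RGB2HSV)[...,1]
sh=(g<60)
L=np.array([[np.argmax(sh[v,270:330])+270,v] for v in range(90,330)]);W=ray(L,.055,K,Rc,t)[:,:2];print('shelf front',line(W))
```

```text
front 67 (np.float32(177.50864), (np.float32(0.54805964), np.float32(-0.06729497)))
burn 47 (np.float32(87.068886), (np.float32(0.669355), np.float32(0.0071776537)))
near 47 (np.float32(88.76232), (np.float32(0.41370988), np.float32(0.028045747)))
bar 173 (np.float32(177.38348), (np.float32(0.5383903), np.float32(-0.11124582))) [ 0.46238711 -0.11985542] [ 0.61015544 -0.10387647]
bar 1176 (np.float32(176.35225), (np.float32(0.5117499), np.float32(-0.113024786))) [ 0.4604231  -0.11860318] [ 0.56702625 -0.10141796]
shelf front (np.float32(167.74017), (np.float32(0.5215659), np.float32(-0.23231179)))
```

```bash
sed -i 's/deg2rad(88.6); CF=np.array(\[.5426,.0324,0\])/deg2rad(87.4); CF=np.array([.5426,.0330,0])/' h.py; grep -n YF= h.py
```

```text
18:YF=np.deg2rad(87.4); CF=np.array([.5426,.0330,0])
```

{"method": "apply_moves", "body": {"motion": [{"slide": [-12, 22, 0], "angular": [0, 0, -0.5], "claw": 40}, {"slide": [-12, 22, 0], "angular": [0, 0, 0], "claw": 40}, {"slide": [-12, 22, 0], "angular": [0, 0, 0], "claw": 40}, {"slide": [-12, 22, 0], "angular": [0, 0, 0], "claw": 40}, {"slide": [0, 0, 0], "angular": [0, 0, 0], "claw": 40}, {"slide": [0, 0, 25], "angular": [0, 0, 0], "claw": 40}, {"slide": [0, 0, 20], "angular": [0, 0, 0], "claw": 40}, {"slide": [0, 0, 0], "angular": [0, 0, 0], "claw": 40}]}}

```text
time_s: 2.22
position: [0.539, -0.104, 0.1794]
orientation: [3.134, -0.006, 3.104]
contact_force: [0.5, -0.2, -1.2]
width: 0.0397
```

Run:
```python
from h import *
to(f2w([-.145,0,.121])); save('w2.png',cam('wrist')[0])
```

```text
t 2.2167 pos [ 0.539  -0.104   0.1794] rpy [179.55  -0.32 177.86] F [ 0.5 -0.2 -1.2] w 0.0397 fpos [-137.1   -2.6  179.4] d(mm,tool) [ 2.4 -8.4 58.4]
```

View pics/w2.png

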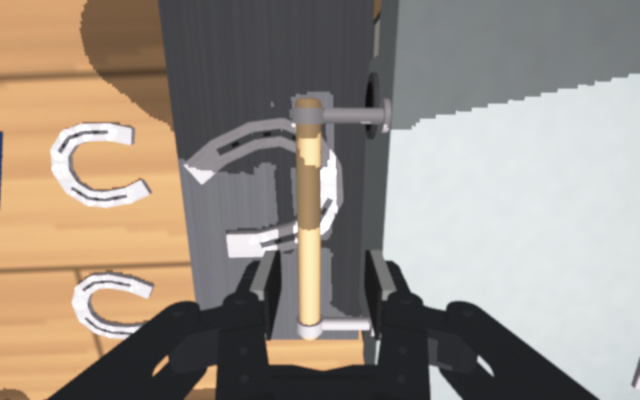

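The bar at u≈311 sits left of the finger centreline at u≈320, which agrees with the computed −8 mm offset. I'll correct that, descend and pinch.

{"method": "apply_moves", "body": {"motion": [{"slide": [2, -8.5, 0], "angular": [0, 0, 0.5], "claw": 40}, {"slide": [0, 0, 0], "angular": [0, 0, 0], "claw": 40}, {"slide": [0, 0, 19], "angular": [0, 0, 0], "claw": 40}, {"slide": [0, 0, 19], "angular": [0, 0, 0], "claw": 40}, {"slide": [0, 0, 17], "angular": [0, 0, 0], "claw": 40}, {"slide": [0, 0, 0], "angular": [0, 0, 0], "claw": 40}, {"slide": [0, 0, 0], "angular": [0, 0, 0], "claw": 40}]}}

```text
time_s: 2.85
position: [0.5396, -0.1178, 0.1358]
orientation: [3.136, 0.01, 3.09]
contact_force: [0.1, -0.6, 1.8]
width: 0.0401
```

Run:
```python
from h import *
to(f2w([-.145,0,.121]))
```

```text
t 2.85 pos [ 0.5396 -0.1178  0.1358] rpy [179.68   0.57 177.03] F [ 0.1 -0.6  1.8] w 0.0401 fpos [-150.8   -3.8  135.8] d(mm,tool) [ 4.   5.7 14.7]
```

{"method": "apply_moves", "body": {"motion": [{"slide": [3, 5.5, 7], "angular": [0, 0, 0], "claw": 40}, {"slide": [0, 0, 8], "angular": [0, 0, 0], "claw": 40}, {"slide": [0, 0, 0], "angular": [0, 0, 0], "claw": 40}]}}

```text
time_s: 3.1
position: [0.5383, -0.1123, 0.1239]
orientation: [3.136, 0.015, 3.089]
contact_force: [-1.1, 0.3, -0.6]
width: 0.04
```

Run:
```python
from h import *
to(f2w([-.145,0,.121]))
```

```text
t 3.1 pos [ 0.5383 -0.1123  0.1239] rpy [179.67   0.89 176.97] F [-1.1  0.3 -0.6] w 0.04 fpos [-145.3   -2.3  123.9] d(mm,tool) [2.4 0.3 2.8]
```

Good. Closing on the bar.

{"method": "apply_moves", "body": {"motion": [{"slide": [0, 0, 2], "angular": [0, 0, 0], "claw": 0}, {"slide": [0, 0, 0], "angular": [0, 0, 0], "claw": 0}, {"slide": [0, 0, 0], "angular": [0, 0, 0], "claw": 0}, {"slide": [0, 0, 0], "angular": [0, 0, 0], "claw": 0}, {"slide": [0, 0, 0], "angular": [0, 0, 0], "claw": 0}]}}

```text
time_s: 3.52
position: [0.5388, -0.112, 0.1231]
orientation: [3.136, 0.017, 3.09]
contact_force: [0.3, 0.0, -1.0]
width: 0.0119
```

```bash
cat >> h.py <<'E'
def bar(th): # forge-frame bar centre at lid angle (m)
    a=np.arctan2(.045,.245)+th
    return np.array([.1-.249*np.cos(a),0,.095+.249*np.sin(a)])
def lidang(): # from held grasp point
    o=ctrl.get_obs(); T=R.from_euler('xyz',o['orientation']).as_matrix()
    g=w2f(np.array(o['position'])-T[:,2]*.019)[0]; r=np.hypot(g[0]-.1,g[2]-.095)
    print('grasp f',(g*1000).round(1),'r',round(r*1000,1),'theta',round(np.arctan2(g[2]-.095,.1-g[0])-np.arctan2(.045,.245),3)); return g,T
def plan(ths):
    g,T=lidang(); to(f2w(g))
    p=g
    for th in ths:
        q=bar(th); q[1]=g[1]; d=T.T@RF@(q-p)*1000; print(round(th,2),d.round(1)); p=q
E
python3 - <<'E'
from h import *
plan(np.arange(.08,1.84,.08))
E
```

```text
grasp f [-145.1   -2.4  142.1] r 249.6 theta 0.008
t 3.5167 pos [ 0.5388 -0.112   0.1231] rpy [179.68   0.98 177.04] F [ 0.3  0.  -1. ] w 0.0119 fpos [-145.    -2.8  123.1] d(mm,tool) [ -0.   0. -19.]
0.08 [ -0.3   4.7 -17.3]
0.16 [ -0.3   6.  -19. ]
0.24 [ -0.3   7.5 -18.4]
0.32 [ -0.2   9.  -17.8]
0.4 [ -0.2  10.4 -17. ]
0.48 [ -0.2  11.7 -16.1]
0.56 [ -0.2  12.9 -15.1]
0.64 [ -0.2  14.1 -14.1]
0.72 [ -0.1  15.2 -12.9]
0.8 [ -0.1  16.2 -11.6]
0.88 [ -0.1  17.  -10.3]
0.96 [-0.  17.8 -8.9]
1.04 [-0.  18.5 -7.5]
1.12 [ 0. 19. -6.]
1.2 [ 0.  19.4 -4.4]
1.28 [ 0.1 19.7 -2.9]
1.36 [ 0.1 19.9 -1.3]
1.44 [ 0.1 19.9  0.3]
1.52 [ 0.2 19.8  1.9]
1.6 [ 0.2 19.6  3.5]
1.68 [ 0.2 19.3  5. ]
1.76 [ 0.2 18.8  6.6]
```

{"method": "apply_moves", "body": {"motion": [{"slide": [0, 1, -4], "angular": [0, 0, 0], "claw": 0}, {"slide": [0, 3, -12], "angular": [0, 0, 0], "claw": 0}, {"slide": [0, 5, -17], "angular": [0, 0, 0], "claw": 0}, {"slide": [0, 6, -18], "angular": [0, 0, 0], "claw": 0}, {"slide": [0, 8, -18], "angular": [0, 0, 0], "claw": 0}]}}

```text
time_s: 3.93
position: [0.5396, -0.0911, 0.1886]
orientation: [3.14, 0.014, 3.087]
contact_force: [3.6, -0.3, -4.5]
width: 0.0119
```

Run:
```python
from h import *
g,T=lidang(); o=ctrl.get_obs(); print(o['width'],o['contact_force'])
th0=np.arctan2(g[2]-.095,.1-g[0])-.1817
plan(np.arange(th0+.08,1.84,.08)[:9])
```

```text
grasp f [-124.2   -2.3  207.6] r 250.8 theta 0.284
0.011862285365596664 [ 3.56061598 -0.27556716 -4.53285505]
grasp f [-124.2   -2.3  207.6] r 250.8 theta 0.284
t 3.9333 pos [ 0.5396 -0.0911  0.1886] rpy [179.9    0.82 176.89] F [ 3.6 -0.3 -4.5] w 0.0119 fpos [-124.1   -2.6  188.6] d(mm,tool) [ -0.   0. -19.]
0.36 [ -0.1  11.3 -16.6]
0.44 [ -0.1  11.  -16.6]
0.52 [ -0.1  12.3 -15.6]
0.6 [ -0.1  13.5 -14.6]
0.68 [ -0.1  14.7 -13.5]
0.76 [ -0.   15.7 -12.3]
0.84 [ -0.   16.6 -11. ]
0.92 [ 0.  17.4 -9.6]
1.0 [ 0.  18.2 -8.2]
```

The force reads −4.5 N, matching the lid's weight, and the arc radius is right. Continuing.

{"method": "apply_moves", "body": {"motion": [{"slide": [0, 11, -17], "angular": [0, 0, 0], "claw": 0}, {"slide": [0, 11, -17], "angular": [0, 0, 0], "claw": 0}, {"slide": [0, 12, -16], "angular": [0, 0, 0], "claw": 0}, {"slide": [0, 13.5, -15], "angular": [0, 0, 0], "claw": 0}, {"slide": [0, 14.5, -13.5], "angular": [0, 0, 0], "claw": 0}, {"slide": [0, 15.5, -12], "angular": [0, 0, 0], "claw": 0}]}}

```text
time_s: 4.43
position: [0.543, -0.0151, 0.2833]
orientation: [-3.136, 0.014, 3.083]
contact_force: [2.9, -4.4, -1.6]
width: 0.0115
```

```bash
cat > pl.py <<'E'
import sys
from h import *
g,T=lidang(); th0=np.arctan2(g[2]-.095,.1-g[0])-.1817
s=float(sys.argv[1]); n=int(sys.argv[2]); plan(th0+s*np.arange(1,n+1))
E
python3 pl.py .08 9
```

```text
grasp f [-47.9  -2.3 302.3] r 254.6 theta 0.769
grasp f [-47.9  -2.3 302.3] r 254.6 theta 0.769
t 4.4333 pos [ 0.543  -0.0151  0.2833] rpy [-179.67    0.79  176.62] F [ 2.9 -4.4 -1.6] w 0.0115 fpos [-48.   -2.5 283.3] d(mm,tool) [ -0.   0. -19.]
0.85 [ 0.2 19.9 -6.5]
0.93 [ 0.1 17.4 -9.6]
1.01 [ 0.1 18.1 -8.2]
1.09 [ 0.2 18.7 -6.7]
1.17 [ 0.2 19.2 -5.2]
1.25 [ 0.2 19.6 -3.7]
1.33 [ 0.2 19.8 -2.1]
1.41 [ 0.3 19.9 -0.5]
1.49 [ 0.3 19.9  1.1]
```

{"method": "apply_moves", "body": {"motion": [{"slide": [0, 19, -7], "angular": [0, 0, 0], "claw": 0}, {"slide": [0, 17.5, -9], "angular": [0, 0, 0], "claw": 0}, {"slide": [0, 18, -8], "angular": [0, 0, 0], "claw": 0}, {"slide": [0, 18.5, -6.5], "angular": [0, 0, 0], "claw": 0}, {"slide": [0, 19, -5], "angular": [0, 0, 0], "claw": 0}]}}

```text
time_s: 4.85
position: [0.5469, 0.0734, 0.3273]
orientation: [-3.123, 0.019, 3.076]
contact_force: [-0.2, -2.6, 0.5]
width: 0.0116
```

```bash
python3 pl.py .07 10
```

```text
grasp f [ 40.9  -2.2 346.2] r 258.1 theta 1.158
grasp f [ 40.9  -2.2 346.2] r 258.1 theta 1.158
t 4.85 pos [0.5469 0.0734 0.3273] rpy [-178.95    1.08  176.26] F [-0.2 -2.6  0.5] w 0.0116 fpos [ 40.5  -2.5 327.3] d(mm,tool) [ -0.  -0. -19.]
1.23 [ 0.5 19.3  5.1]
1.3 [ 0.3 17.2 -2.5]
1.37 [ 0.3 17.4 -1.3]
1.44 [ 0.4 17.4 -0.1]
1.51 [ 0.4 17.4  1.1]
1.58 [ 0.4 17.3  2.3]
1.65 [ 0.4 17.1  3.5]
1.72 [ 0.4 16.8  4.7]
1.79 [ 0.4 16.4  5.9]
1.86 [ 0.5 15.9  7. ]
```

{"method": "apply_moves", "body": {"motion": [{"slide": [0, 17, 5], "angular": [0, 0, 0], "claw": 0}, {"slide": [0, 17, 2], "angular": [0, 0, 0], "claw": 0}, {"slide": [0, 17, 1], "angular": [0, 0, 0], "claw": 0}, {"slide": [0, 17, 1], "angular": [0, 0, 0], "claw": 0}]}}

```text
time_s: 5.18
position: [0.5501, 0.1366, 0.3348]
orientation: [-3.116, 0.036, 3.073]
contact_force: [-1.3, -2.0, -3.7]
width: 0.0118
```

```bash
python3 pl.py .05 8
```

```text
grasp f [104.3  -2.1 353.8] r 258.8 theta 1.406
grasp f [104.3  -2.1 353.8] r 258.8 theta 1.406
t 5.1833 pos [0.5501 0.1366 0.3348] rpy [-178.55    2.04  176.07] F [-1.3 -2.  -3.7] w 0.0118 fpos [103.8  -2.8 334.8] d(mm,tool) [  0.   0. -19.]
1.46 [ 0.7 12.5 10. ]
1.51 [ 0.3 12.4  0.8]
1.56 [ 0.3 12.4  1.4]
1.61 [ 0.4 12.3  2. ]
1.66 [ 0.4 12.2  2.7]
1.71 [ 0.4 12.   3.3]
1.76 [ 0.4 11.8  3.9]
1.81 [ 0.4 11.6  4.4]
```

{"method": "apply_moves", "body": {"motion": [{"slide": [0, 12, 7], "angular": [-0.7, 1, 0], "claw": 0}, {"slide": [0, 12, 6], "angular": [-0.7, 1, 0], "claw": 0}, {"slide": [0, 12, 5], "angular": [0, 0, 0], "claw": 0}, {"slide": [0, 12, 4], "angular": [0, 0, 0], "claw": 0}]}}

```text
time_s: 5.52
position: [0.5519, 0.185, 0.3287]
orientation: [3.137, 0.015, 3.076]
contact_force: [-0.4, -1.1, -0.6]
width: 0.012
```

```bash
python3 pl.py .05 6
```

```text
grasp f [152.2  -2.2 347.7] r 258.0 theta 1.593
grasp f [152.2  -2.2 347.7] r 258.0 theta 1.593
t 5.5167 pos [0.5519 0.185  0.3287] rpy [179.76   0.85 176.24] F [-0.4 -1.1 -0.6] w 0.012 fpos [152.3  -2.4 328.7] d(mm,tool) [ -0.  -0. -19.]
1.64 [ 0.4 10.2 11.7]
1.69 [ 0.3 12.   3.5]
1.74 [ 0.3 11.8  4.1]
1.79 [ 0.3 11.5  4.6]
1.84 [ 0.3 11.3  5.2]
1.89 [ 0.3 11.   5.8]
```

{"method": "apply_moves", "body": {"motion": [{"slide": [0, 11, 6], "angular": [0, 0, 0], "claw": 0}, {"slide": [0, 11, 6], "angular": [0, 0, 0], "claw": 0}, {"slide": [0, 11, 6], "angular": [0, 0, 0], "claw": 0}, {"slide": [0, 10, 6], "angular": [0, 0, 0], "claw": 0}]}}

```text
time_s: 5.85
position: [0.5542, 0.2326, 0.3118]
orientation: [3.131, 0.022, 3.08]
contact_force: [-2.1, 2.1, 4.4]
width: 0.0116
```

```bash
python3 pl.py .05 3
```

```text
grasp f [199.7  -2.1 330.8] r 256.0 theta 1.789
grasp f [199.7  -2.1 330.8] r 256.0 theta 1.789
t 5.85 pos [0.5542 0.2326 0.3118] rpy [179.37   1.26 176.46] F [-2.1  2.1  4.4] w 0.0116 fpos [199.9  -2.5 311.8] d(mm,tool) [  0.  -0. -19.]
1.84 [ 0.4  8.5 11.7]
1.89 [ 0.3 11.   5.8]
1.94 [ 0.3 10.7  6.4]
```

{"method": "apply_moves", "body": {"motion": [{"slide": [0, 5, 3], "angular": [0, 0, 0], "claw": 0}, {"slide": [0, 4, 2], "angular": [0, 0, 0], "claw": 0}, {"slide": [0, 0, 0], "angular": [0, 0, 0], "claw": 0}]}}

```text
time_s: 6.1
position: [0.5545, 0.2388, 0.3084]
orientation: [3.141, 0.023, 3.078]
contact_force: [-1.1, 5.6, 1.1]
width: 0.0119
```

```bash
python3 pl.py .05 1
python3 - <<'E'
from h import *
a=cam('side');save('s2.png',a[0])
E
```

```text
grasp f [206.1  -2.1 327.4] r 255.5 theta 1.818
grasp f [206.1  -2.1 327.4] r 255.5 theta 1.818
t 6.1 pos [0.5545 0.2388 0.3084] rpy [179.96   1.3  176.36] F [-1.1  5.6  1.1] w 0.0119 fpos [206.1  -2.5 308.4] d(mm,tool) [ -0.  -0. -19.]
1.87 [ 0.4  8.5 11.3]
```

View pics/s2.png

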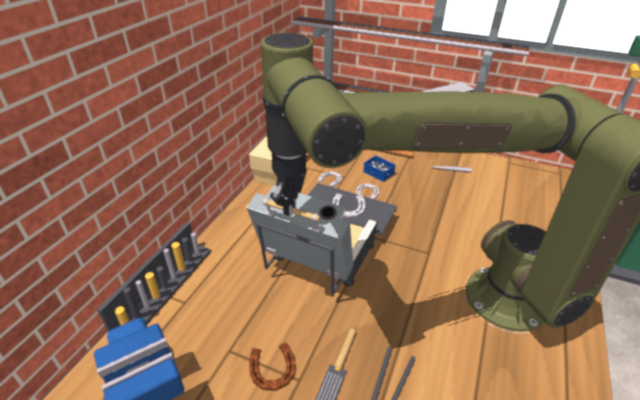

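The lid is leaned back, with the bar pinched at about (295,210). I'll nudge it fully onto the rest, release, and rise.

{"method": "apply_moves", "body": {"motion": [{"slide": [0, 4, 2], "angular": [0, 0, 0], "claw": 0}, {"slide": [0, 0, 0], "angular": [0, 0, 0], "claw": 0}, {"slide": [0, 0, 0], "angular": [0, 0, 0], "claw": 30}, {"slide": [0, 0, 0], "angular": [0, 0, 0], "claw": 40}, {"slide": [0, 0, 0], "angular": [0, 0, 0], "claw": 40}]}}

```text
time_s: 6.57
position: [0.5548, 0.2394, 0.3064]
orientation: [-3.137, 0.021, 3.074]
contact_force: [0.2, 0.4, -0.2]
width: 0.0398
```

```bash
python3 pl.py .05 1
```

```text
grasp f [206.8  -2.4 325.4] r 254.0 theta 1.823
grasp f [206.8  -2.4 325.4] r 254.0 theta 1.823
t 6.5667 pos [0.5548 0.2394 0.3064] rpy [-179.75    1.22  176.12] F [ 0.2  0.4 -0.2] w 0.0398 fpos [206.7  -2.8 306.4] d(mm,tool) [  0.  -0. -19.]
1.87 [ 0.4  9.1 10. ]
```

{"method": "apply_moves", "body": {"motion": [{"slide": [0, 0, -25], "angular": [0, 0, 0], "claw": 40}, {"slide": [0, 0, -30], "angular": [0, 1, -1], "claw": 40}, {"slide": [0, 0, -15], "angular": [0, 0, 0], "claw": 40}, {"slide": [0, -30, 0], "angular": [0, 0, 0], "claw": 0}, {"slide": [0, -38, 0], "angular": [0, 0, 0], "claw": 0}, {"slide": [0, -38, 0], "angular": [0, 0, 0], "claw": 0}, {"slide": [0, -38, 0], "angular": [0, 0, 0], "claw": 0}, {"slide": [0, -38, 0], "angular": [0, 0, 0], "claw": 0}, {"slide": [0, -38, 0], "angular": [0, 0, 0], "claw": 0}, {"slide": [0, -38, 10], "angular": [0, 0, 0], "claw": 0}, {"slide": [0, -38, 20], "angular": [0, 0, 0], "claw": 0}, {"slide": [0, -38, 25], "angular": [0, 0, 0], "claw": 0}, {"slide": [0, -30, 30], "angular": [0, 0, 0], "claw": 0}, {"slide": [0, -20, 30], "angular": [0, 0, 0], "claw": 0}, {"slide": [0, 0, 0], "angular": [0, 0, 0], "claw": 0}]}}

```text
time_s: 7.82
position: [0.5356, -0.1482, 0.2565]
orientation: [-3.136, -0.004, 3.097]
contact_force: [0.3, 0.9, -1.8]
width: -0.0001
```

Run:
```python
from h import *
to(f2w([-.19,0,.1]))
img,K,Rc,t=cam('wrist'); save('w3.png',img)
q=proj([f2w(p) for p in [(-.255,-.15,.055),(-.255,.15,.055),(-.1,-.15,.055),(-.1,.15,.055),(-.1,-.105,.055)]],K,Rc,t); print(q.round(0).tolist())
```

```text
t 7.8167 pos [ 0.5356 -0.1482  0.2565] rpy [-179.66   -0.21  177.44] F [ 0.3  0.9 -1.8] w -0.0001 fpos [-181.4   -1.3  256.5] d(mm,tool) [  0.7  -7.7 156.6]
[[262.0, 295.0], [245.0, 16.0], [390.0, 295.0], [410.0, 16.0], [392.0, 262.0]]
```

View pics/w3.png

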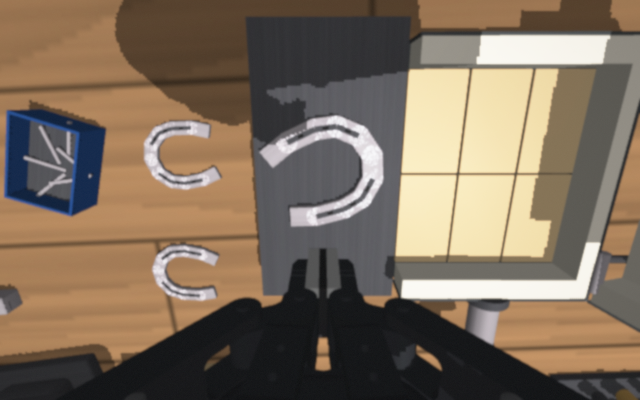

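The lid stays open by itself and the shoe is fully visible at (325,172), with its toe to the right and heels at (270,155) and (295,217). The projected shelf corners land on the image to about a pixel. Now measuring the shoe.

```bash
cat > shoe.py <<'E'
from h import *
def shoe(w,box,z=.064):
    img,K,Rc,t=w
    g=cv2.cvtColor(img,cv2.COLOR_RGB2HSV).astype(int); u0,u1,v0,v1=box
    m=((g[...,2]>150)&(g[...,1]<40)); k=np.zeros(m.shape,bool); k[v0:v1,u0:u1]=1; m=(m&k).astype(np.uint8)
    m=cv2.morphologyEx(m,cv2.MORPH_CLOSE,np.ones((5,5)))
    c=max(cv2.findContours(m,cv2.RETR_EXTERNAL,cv2.CHAIN_APPROX_NONE)[0],key=cv2.contourArea)
    F=w2f(ray(c[:,0],z,K,Rc,t))[:,:2]*1000
    h=cv2.convexHull(F.astype(np.float32))[:,0]
    # heels: the opening is the longest hull edge
    e=np.roll(h,-1,0)-h; i=np.argmax(np.linalg.norm(e,axis=1)); a,b=h[i],h[(i+1)%len(h)]
    d=(b-a)/np.linalg.norm(b-a); n=np.array([-d[1],d[0]])
    if (h.mean(0)-a)@n<0: n=-n
    s=(F-a)@n; y=(F-a)@d
    print('n',len(F),'length',round(s.max()-s.min(),1),'width',round(y.max()-y.min(),1),'yaw deg (forge)',round(np.degrees(np.arctan2(n[1],n[0])),1))
    o=a+n*(s.max()+s.min())/2+d*(y.max()+y.min())/2
    print('origin f',o.round(1),'inner toe',(o+37*n).round(1),'x range',F[:,0].min().round(1),F[:,0].max().round(1),'y',F[:,1].min().round(1),F[:,1].max().round(1))
E
python3 -c "
from shoe import *
shoe(cam('wrist'),(255,392,100,235))"
```

```text
n 504 length 117.2 width 111.5 yaw deg (forge) 20.3
origin f [-176.     4.4] inner toe [-141.3   17.3] x range -245.8 -118.3 y -56.2 60.5
```

{"method": "apply_moves", "body": {"motion": [{"slide": [5, 7, 20], "angular": [0, 0, 0], "claw": 0}, {"slide": [4, 7, 30], "angular": [0, 0, 0], "claw": 0}, {"slide": [0, 0, 35], "angular": [0, 0, 0], "claw": 0}, {"slide": [0, 0, 30], "angular": [0, 0, 0], "claw": 0}, {"slide": [0, 0, 22], "angular": [0, 0, 0], "claw": 0}, {"slide": [0, 0, 15], "angular": [0, 0, 0], "claw": 0}, {"slide": [0, 0, 0], "angular": [0, 0, 0], "claw": 0}]}}

```text
time_s: 8.5
position: [0.5391, -0.127, 0.1195]
orientation: [-3.134, 0.029, 3.105]
contact_force: [0.1, 0.7, -0.1]
width: -0.0001
```

Run:
```python
from h import *
to(f2w([-.167,.008,.059]))
```

```text
t 8.5 pos [ 0.5391 -0.127   0.1195] rpy [-179.57    1.64  177.92] F [ 0.1  0.7 -0.1] w -0.0001 fpos [-160.    -3.7  119.5] d(mm,tool) [13.5 -6.4 60.2]
```

{"method": "apply_moves", "body": {"motion": [{"slide": [12, -6.5, 0], "angular": [0, 1.5, 0], "claw": 0}, {"slide": [3, 0, 15], "angular": [0, 0, 0], "claw": 0}, {"slide": [2, 0, 15], "angular": [0, 0, 0], "claw": 0}, {"slide": [0, 0, 10], "angular": [0, 0, 0], "claw": 0}, {"slide": [0, 0, 0], "angular": [0, 0, 0], "claw": 0}]}}

```text
time_s: 8.92
position: [0.5279, -0.1296, 0.0872]
orientation: [-3.133, 0.015, 3.112]
contact_force: [0.1, -0.1, -0.5]
width: 0.0
```

Run:
```python
from h import *
to(f2w([-.167,.008,.059]))
```

```text
t 8.9167 pos [ 0.5279 -0.1296  0.0872] rpy [-179.51    0.86  178.28] F [ 0.1 -0.1 -0.5] w 0.0 fpos [-163.1    7.3   87.2] d(mm,tool) [ 1.2 -3.6 28.3]
```

{"method": "apply_moves", "body": {"motion": [{"slide": [2, -3, 12], "angular": [0, 0, 0.5], "claw": 0}, {"slide": [1, -1, 11], "angular": [0, 0.5, 0.3], "claw": 0}, {"slide": [0, 0, 5], "angular": [0, 0, 0], "claw": 0}, {"slide": [0, 0, 2], "angular": [0, 0, 0], "claw": 0}, {"slide": [0, 0, 0], "angular": [0, 0, 0], "claw": 0}]}}

```text
time_s: 9.33
position: [0.5266, -0.1338, 0.0564]
orientation: [-3.133, 0.008, 3.097]
contact_force: [-0.4, 0.6, 0.6]
width: 0.0003
```

Run:
```python
from h import *
to(f2w([-.167,.008,.059])); save('w4.png',cam('wrist')[0])
```

```text
t 9.3333 pos [ 0.5266 -0.1338  0.0564] rpy [-179.49    0.48  177.45] F [-0.4  0.6  0.6] w 0.0003 fpos [-167.4    8.5   56.4] d(mm,tool) [-0.5  0.3 -2.6]
```

View pics/w4.png

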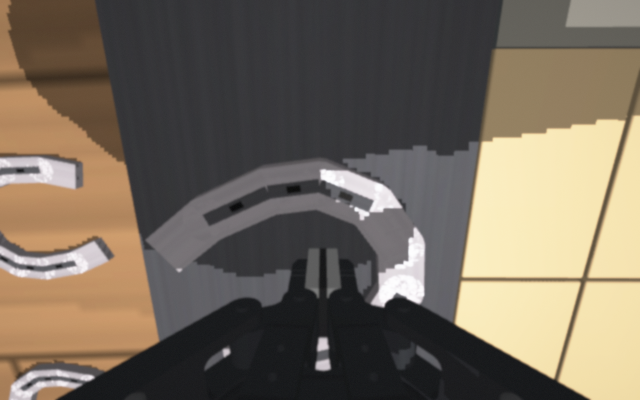

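The fingers are inside the bow at about (323,270), clear of the web. Pushing towards the forge.

{"method": "apply_moves", "body": {"motion": [{"slide": [0, 3, -2], "angular": [0, 0, 0], "claw": 0}, {"slide": [0, 6, 0], "angular": [0, 0, 0], "claw": 0}, {"slide": [0, 8, 0], "angular": [0, 0, 0], "claw": 0}, {"slide": [0, 8, 0], "angular": [0, 0, 0], "claw": 0}, {"slide": [0, 9, 0], "angular": [0, 0, 0], "claw": 0}, {"slide": [0, 9, 0], "angular": [0, 0, 0], "claw": 0}]}}

```text
time_s: 9.88
position: [0.5293, -0.0887, 0.0602]
orientation: [-3.131, 0.011, 3.095]
contact_force: [0.6, -1.7, -1.0]
width: -0.0002
```

Run:
```python
from h import *
to(f2w([.02,.003,.058]))
```

```text
t 9.8833 pos [ 0.5293 -0.0887  0.0602] rpy [-179.41    0.62  177.33] F [ 0.6 -1.7 -1. ] w -0.0002 fpos [-122.2    7.7   60.2] d(mm,tool) [ -4.5 142.2   0.8]
```

{"method": "apply_moves", "body": {"motion": [{"slide": [-0.5, 9, 1], "angular": [0, 0, 0], "claw": 0}, {"slide": [-0.5, 9, 0.5], "angular": [0, 0, 0], "claw": 0}, {"slide": [-0.5, 9, 0], "angular": [0, 0, 0], "claw": 0}, {"slide": [0, 9, 0], "angular": [0, 0, 0], "claw": 0}, {"slide": [0, 9, 0], "angular": [0, 0, 0], "claw": 0}, {"slide": [0, 9, 0], "angular": [0, 0, 0], "claw": 0}]}}

```text
time_s: 10.38
position: [0.5342, -0.0292, 0.0596]
orientation: [-3.129, 0.013, 3.097]
contact_force: [0.1, -3.3, 2.3]
width: -0.0003
```

Run:
```python
from h import *
to(f2w([.02,.003,.058])); save('w5.png',cam('wrist')[0])
```

```text
t 10.3833 pos [ 0.5342 -0.0292  0.0596] rpy [-179.28    0.74  177.42] F [ 0.1 -3.3  2.3] w -0.0003 fpos [-62.5   5.6  59.6] d(mm,tool) [-2.6 82.5  0.6]
```

View pics/w5.png

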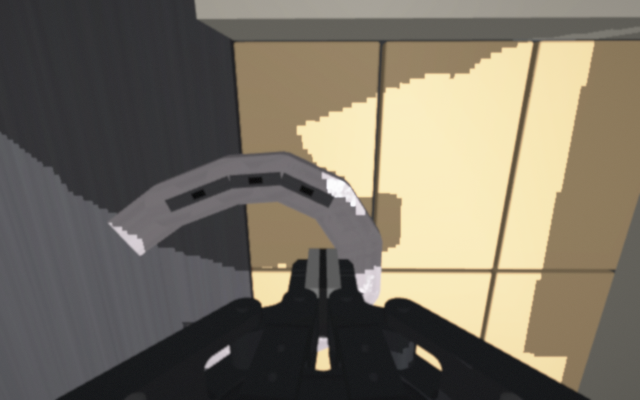

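The shoe is being pushed in and its toe is over the brick at (365,250). Continuing.

{"method": "apply_moves", "body": {"motion": [{"slide": [-0.5, 9, 1], "angular": [0, 0, 0], "claw": 0}, {"slide": [-0.5, 9, 0.5], "angular": [0, 0, 0], "claw": 0}, {"slide": [0, 9, 0], "angular": [0, 0, 0], "claw": 0}, {"slide": [0, 9, 0], "angular": [0, 0, 0], "claw": 0}, {"slide": [0, 9, 0], "angular": [0, 0, 0], "claw": 0}, {"slide": [0, 9, 0], "angular": [0, 0, 0], "claw": 0}, {"slide": [0, 8, 0], "angular": [0, 0, 0], "claw": 0}, {"slide": [0, 7, 0], "angular": [0, 0, 0], "claw": 0}]}}

```text
time_s: 11.1
position: [0.5392, 0.0464, 0.0585]
orientation: [-3.128, 0.014, 3.097]
contact_force: [-0.2, -4.0, 2.9]
width: 0.0001
```

Run:
```python
from h import *
to(f2w([.02,.003,.058])); save('w6.png',cam('wrist')[0])
```

```text
t 11.1 pos [0.5392 0.0464 0.0585] rpy [-179.19    0.83  177.44] F [-0.2 -4.   2.9] w 0.0001 fpos [13.3  4.  58.5] d(mm,tool) [-1.   6.8  0.4]
```

View pics/w6.png

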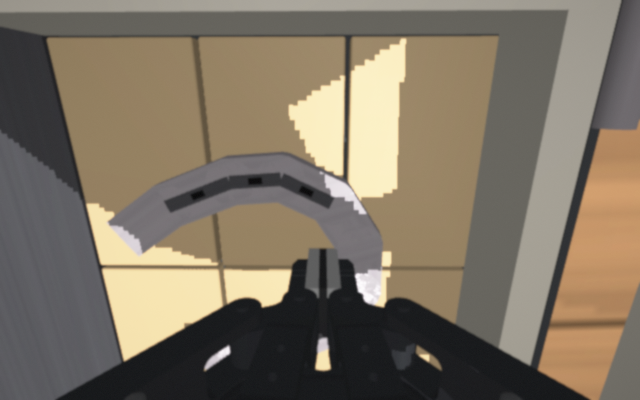

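Run:
```python
from h import *
_,K,Rc,t=cam('wrist')
print((w2f(ray([[110,224],[142,253],[381,245],[380,290],[285,152]],.064,K,Rc,t))*1000).round(1))
```

```text
[[-81.1  26.6  64. ]
 [-69.   12.1  64. ]
 [ 41.9  17.   64. ]
 [ 42.8  -6.8  64. ]
 [ -0.6  59.6  64. ]]
```

The rear heel is at x_f ≈ −81 and the toe at ≈ +44 (limits −82 and +83). About 18 mm more will centre it.

{"method": "apply_moves", "body": {"motion": [{"slide": [0, 5, 0.5], "angular": [0, 0, 0], "claw": 0}, {"slide": [0, 6, 0.5], "angular": [0, 0, 0], "claw": 0}, {"slide": [0, 6, 0], "angular": [0, 0, 0], "claw": 0}, {"slide": [0, 2, 0], "angular": [0, 0, 0], "claw": 0}, {"slide": [0, 0, 0], "angular": [0, 0, 0], "claw": 0}, {"slide": [0, -5, 0], "angular": [0, 0, 0], "claw": 0}, {"slide": [0, -4, 0], "angular": [0, 0, 0], "claw": 0}]}}

```text
time_s: 11.78
position: [0.5395, 0.0594, 0.0564]
orientation: [-3.13, 0.014, 3.098]
contact_force: [-0.1, 0.4, -0.3]
width: -0.0
```

Run:
```python
from h import *
to(f2w([.02,.003,.158]))
```

```text
t 11.7833 pos [0.5395 0.0594 0.0564] rpy [-179.34    0.79  177.53] F [-0.1  0.4 -0.3] w -0.0 fpos [26.3  4.3 56.4] d(mm,tool) [  -2.7   -7.5 -101.5]
```

{"method": "apply_moves", "body": {"motion": [{"slide": [0, 0, -15], "angular": [0, 0, 0], "claw": 0}, {"slide": [0, 0, -20], "angular": [0, 0, 0], "claw": 0}, {"slide": [0, -8, -30], "angular": [0, 0, 0], "claw": 0}, {"slide": [0, -15, -30], "angular": [0, 0, 0], "claw": 0}, {"slide": [0, -20, -30], "angular": [0, 0, 0], "claw": 0}, {"slide": [0, -20, -30], "angular": [0, 0, 0], "claw": 0}, {"slide": [0, -10, -30], "angular": [0, 0, 0], "claw": 0}, {"slide": [0, 0, 0], "angular": [0, 0, 0], "claw": 0}]}}

```text
time_s: 12.45
position: [0.53, -0.0151, 0.2415]
orientation: [-3.135, 0.001, 3.099]
contact_force: [0.6, -0.3, 0.3]
width: -0.0001
```

Run:
```python
from shoe import *
to(f2w([-.05,.0,.37])); w=cam('wrist'); save('w7.png',w[0])
_,K,Rc,t=w
print(proj([f2w(p) for p in [(-.082,-.105,.055),(-.082,.105,.055),(.083,.105,.055),(.083,-.105,.055)]],K,Rc,t).round(0).tolist())
```

```text
t 12.45 pos [ 0.53   -0.0151  0.2415] rpy [-1.7960e+02  4.0000e-02  1.7756e+02] F [ 0.6 -0.3  0.3] w -0.0001 fpos [-48.6  10.4 241.5] d(mm,tool) [ -10.5   -2.3 -128.5]
[[293.0, 276.0], [288.0, 79.0], [463.0, 79.0], [439.0, 277.0]]
```

View pics/w7.png

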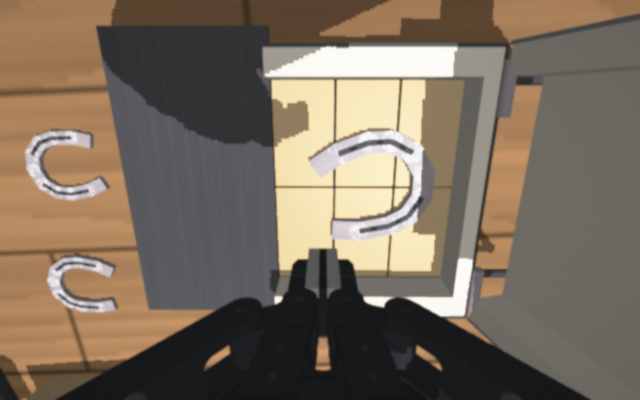

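The shoe lies wholly on the brick at about (375,185): its heel edge is at u≈309 against the limit of ≈291, and its toe at u≈434 against the back wall at ≈455. Now back to the bar.

{"method": "apply_moves", "body": {"motion": [{"slide": [0, 0, -30], "angular": [0, 0, 0], "claw": 40}, {"slide": [0, 0, -36], "angular": [0, 0, 0], "claw": 40}, {"slide": [0, 0, -36], "angular": [0, 0, 0], "claw": 40}, {"slide": [-2, 0, -30], "angular": [0, 0, 0], "claw": 40}, {"slide": [-2, 0, -5], "angular": [0, 0, 0], "claw": 40}, {"slide": [0, 0, 0], "angular": [0, 0, 0], "claw": 40}]}}

```text
time_s: 13.0
position: [0.5326, -0.0118, 0.3703]
orientation: [-3.14, -0.017, 3.101]
contact_force: [0.3, 0.7, -1.1]
width: 0.0399
```

Run:
```python
from shoe import *
to(f2w([.206,-.002,.375])); import pickle
```

```text
t 13.0 pos [ 0.5326 -0.0118  0.3703] rpy [-179.91   -0.99  177.65] F [ 0.3  0.7 -1.1] w 0.0399 fpos [-45.2   7.9 370.3] d(mm,tool) [-10.9 251.2  -5.3]
```

{"method": "apply_moves", "body": {"motion": [{"slide": [-1, 20, -5], "angular": [0, -0.5, 0], "claw": 40}, {"slide": [-1, 30, -2], "angular": [0, -0.5, 0], "claw": 40}, {"slide": [-1, 32, -1], "angular": [0, 0, 0], "claw": 40}, {"slide": [-1, 32, -1], "angular": [0, 0, 0], "claw": 40}, {"slide": [-1, 32, -1], "angular": [0, 0, 0], "claw": 40}, {"slide": [-1, 32, -1], "angular": [0, 0, 0], "claw": 40}, {"slide": [-1, 30, 0], "angular": [0, 0, 0], "claw": 40}, {"slide": [-1, 20, 0], "angular": [0, 0, 0], "claw": 40}, {"slide": [0, 12, 0], "angular": [0, 0, 0], "claw": 40}, {"slide": [0, 0, 0], "angular": [0, 0, 0], "claw": 40}]}}

```text
time_s: 13.83
position: [0.5481, 0.2421, 0.3587]
orientation: [-3.135, -0.025, 3.102]
contact_force: [0.1, -1.3, -0.5]
width: 0.0402
```

Run:
```python
from h import *
to(f2w([.206,-.002,.302]))
img,K,Rc,t=cam('wrist')
g=cv2.cvtColor(img,cv2.COLOR_RGB2HSV).astype(int); m=(g[...,0]>8)&(g[...,0]<22)&(g[...,1]>70)&(g[...,2]>100)
p=proj([f2w([.206,y,.320]) for y in(-.075,0,.04,.075)],K,Rc,t).round(0).astype(int); print('pred bar px',p.tolist())
for v in (p[2][1],p[3][1]-10): 
    print(v,[ (int(u)) for u in np.nonzero(m[v,220:420])[0]+220][::3])
save('w8.png',img)
```

```text
t 13.8333 pos [0.5481 0.2421 0.3587] rpy [-179.61   -1.41  177.75] F [ 0.1 -1.3 -0.5] w 0.0402 fpos [209.2   3.9 358.7] d(mm,tool) [-7.3 -2.8 56.6]
pred bar px [[316, 345], [317, 240], [317, 175], [317, 112]]
175 [307, 310, 313, 316, 319, 322, 325, 328, 331, 334, 337, 340, 343, 346, 349, 352, 355, 358, 361, 364, 367, 370, 373, 376, 379, 382, 385, 388, 391, 394, 397, 400, 403, 406, 409, 412, 415, 418]
102 [314, 317, 320, 323, 326, 329, 332, 335, 338, 341, 344, 347, 350, 353, 356, 359, 362, 365, 368, 371, 374, 377, 380, 383, 386, 389, 392, 395, 398, 401, 404, 407, 410, 413, 416, 419]
```

View pics/w8.png

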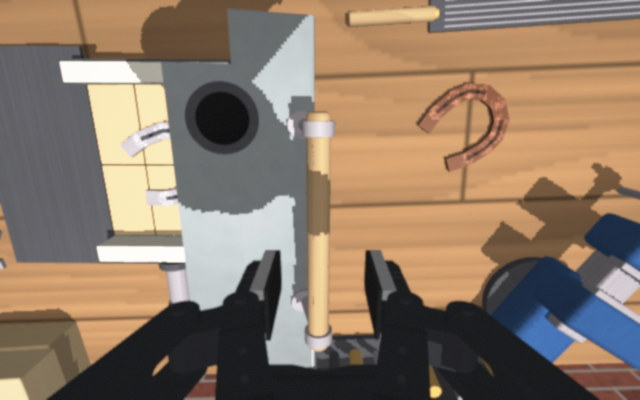

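The bar is at u≈318, centred between the open fingers and matching the prediction (317). Descending on it.

{"method": "apply_moves", "body": {"motion": [{"slide": [-4, -3, 8], "angular": [0, -1.2, 0], "claw": 40}, {"slide": [-2, 0, 18], "angular": [0, 0, 0], "claw": 40}, {"slide": [0, 0, 18], "angular": [0, 0, 0], "claw": 40}, {"slide": [0, 0, 12], "angular": [0, 0, 0], "claw": 40}, {"slide": [0, 0, 0], "angular": [0, 0, 0], "claw": 40}]}}

```text
time_s: 14.3
position: [0.5537, 0.2329, 0.2983]
orientation: [-3.134, -0.004, 3.099]
contact_force: [1.1, 0.3, -1.4]
width: 0.0402
```

Run:
```python
from h import *
to(f2w([.206,-.002,.300]))
```

```text
t 14.3 pos [0.5537 0.2329 0.2983] rpy [-179.56   -0.25  177.57] F [ 1.1  0.3 -1.4] w 0.0402 fpos [200.2  -2.  298.3] d(mm,tool) [ 0.   5.8 -1.7]
```

{"method": "apply_moves", "body": {"motion": [{"slide": [0, 5.5, -1], "angular": [0, 0, 0], "claw": 40}, {"slide": [0, 0, 0], "angular": [0, 0, 0], "claw": 0}, {"slide": [0, 0, 0], "angular": [0, 0, 0], "claw": 0}, {"slide": [0, 0, 0], "angular": [0, 0, 0], "claw": 0}, {"slide": [0, 0, 0], "angular": [0, 0, 0], "claw": 0}, {"slide": [0, 0, 0], "angular": [0, 0, 0], "claw": 0}]}}

```text
time_s: 14.8
position: [0.5543, 0.237, 0.301]
orientation: [-3.136, -0.004, 3.097]
contact_force: [-0.2, 0.3, -2.5]
width: 0.0123
```

```bash
python3 pl.py -.06 9
```

```text
grasp f [204.4  -2.5 320. ] r 248.0 theta 1.824
grasp f [204.4  -2.5 320. ] r 248.0 theta 1.824
t 14.8 pos [0.5543 0.237  0.301 ] rpy [-179.67   -0.22  177.44] F [-0.2  0.3 -2.5] w 0.0123 fpos [204.3  -2.4 301. ] d(mm,tool) [  0.  -0. -19.]
1.76 [  0.  -13.4  -6.7]
1.7 [  0.  -14.1  -5. ]
1.64 [  0.  -14.4  -4.1]
1.58 [  0.  -14.6  -3.2]
1.52 [  0.  -14.7  -2.4]
1.46 [  0.  -14.9  -1.5]
1.4 [  0.  -14.9  -0.6]
1.34 [  0.  -14.9   0.3]
1.28 [  0.  -14.9   1.2]
```

Pinched at r = 248 mm and θ = 1.82. Swinging forward along the arc.

{"method": "apply_moves", "body": {"motion": [{"slide": [0, -6, -3], "angular": [0, 0, 0], "claw": 0}, {"slide": [0, -12, -5], "angular": [0, 0, 0], "claw": 0}, {"slide": [0, -14, -4.5], "angular": [0, 0, 0], "claw": 0}, {"slide": [0, -14, -4], "angular": [0, 0, 0], "claw": 0}, {"slide": [0, -14.5, -3], "angular": [0, 0, 0], "claw": 0}]}}

```text
time_s: 15.22
position: [0.5517, 0.178, 0.3211]
orientation: [-3.142, -0.003, 3.102]
contact_force: [2.7, 1.7, -4.6]
width: 0.0124
```

```bash
python3 pl.py -.06 9
```

```text
grasp f [145.2  -2.6 340.1] r 249.2 theta 1.572
grasp f [145.2  -2.6 340.1] r 249.2 theta 1.572
t 15.2167 pos [0.5517 0.178  0.3211] rpy [-180.     -0.2   177.76] F [ 2.7  1.7 -4.6] w 0.0124 fpos [145.2  -2.5 321.1] d(mm,tool) [ -0.   0. -19.]
1.51 [  0.1 -14.8  -2. ]
1.45 [  0.1 -14.9  -1.4]
1.39 [  0.1 -14.9  -0.5]
1.33 [  0.1 -14.9   0.4]
1.27 [  0.1 -14.9   1.3]
1.21 [  0.1 -14.8   2.2]
1.15 [  0.1 -14.6   3.1]
1.09 [  0.1 -14.4   3.9]
1.03 [  0.1 -14.1   4.8]
```

{"method": "apply_moves", "body": {"motion": [{"slide": [0, -15, -2], "angular": [0, 0, 0], "claw": 0}, {"slide": [0, -15, -1], "angular": [0, 0, 0], "claw": 0}, {"slide": [0, -15, -0.5], "angular": [0, 0, 0], "claw": 0}, {"slide": [0, -15, 0.5], "angular": [0, 0, 0], "claw": 0}, {"slide": [0, -15, 1.5], "angular": [0, 0, 0], "claw": 0}, {"slide": [0, -15, 2], "angular": [0, 0, 0], "claw": 0}]}}

```text
time_s: 15.72
position: [0.5472, 0.077, 0.3217]
orientation: [3.139, -0.002, 3.1]
contact_force: [3.7, 2.0, -3.2]
width: 0.012
```

```bash
python3 pl.py -.06 9
```

```text
grasp f [ 44.1  -2.7 340.7] r 252.0 theta 1.165
grasp f [ 44.1  -2.7 340.7] r 252.0 theta 1.165
t 15.7167 pos [0.5472 0.077  0.3217] rpy [ 1.7987e+02 -9.0000e-02  1.7760e+02] F [ 3.7  2.  -3.2] w 0.012 fpos [ 44.1  -2.7 321.7] d(mm,tool) [ -0.   0. -19.]
1.11 [  0.  -13.8   6.6]
1.05 [  0.  -14.2   4.6]
0.99 [  0.  -13.9   5.4]
0.93 [  0.  -13.6   6.2]
0.87 [  0.  -13.2   7.1]
0.81 [  0.  -12.7   7.8]
0.75 [  0.  -12.2   8.6]
0.69 [  0.  -11.7   9.3]
0.63 [  0.  -11.1  10. ]
```

{"method": "apply_moves", "body": {"motion": [{"slide": [0, -14, 6], "angular": [0, 0, 0], "claw": 0}, {"slide": [0, -14, 5], "angular": [0, 0, 0], "claw": 0}, {"slide": [0, -14, 6], "angular": [0, 0, 0], "claw": 0}, {"slide": [0, -13.5, 6.5], "angular": [0, 0, 0], "claw": 0}, {"slide": [0, -13, 7], "angular": [0, 0, 0], "claw": 0}]}}

```text
time_s: 16.13
position: [0.5438, -0.0017, 0.2899]
orientation: [3.138, 0.003, 3.095]
contact_force: [5.6, 5.6, -10.1]
width: 0.0118
```

```bash
python3 pl.py -.06 9
```

```text
grasp f [-34.7  -2.7 308.9] r 252.8 theta 0.827
grasp f [-34.7  -2.7 308.9] r 252.8 theta 0.827
t 16.1333 pos [ 0.5438 -0.0017  0.2899] rpy [1.7977e+02 1.5000e-01 1.7732e+02] F [  5.6   5.6 -10.1] w 0.0118 fpos [-34.6  -2.7 289.9] d(mm,tool) [ -0.   0. -19.]
0.77 [  0.  -10.4  11.5]
0.71 [  0.  -11.9   9. ]
0.65 [  0.  -11.3   9.7]
0.59 [  0.  -10.7  10.4]
0.53 [  0.  -10.1  11. ]
0.47 [ 0.  -9.4 11.6]
0.41 [ 0.  -8.7 12.1]
0.35 [ 0.  -8.  12.6]
0.29 [ 0.  -7.2 13.1]
```

{"method": "apply_moves", "body": {"motion": [{"slide": [0, -10, 11.5], "angular": [0, 0, 0], "claw": 0}, {"slide": [0, -11, 10], "angular": [0, 0, 0], "claw": 0}, {"slide": [0, -10.5, 10.5], "angular": [0, 0, 0], "claw": 0}, {"slide": [0, -10, 11], "angular": [0, 0, 0], "claw": 0}, {"slide": [0, -9, 11], "angular": [0, 0, 0], "claw": 0}]}}

```text
time_s: 16.55
position: [0.5411, -0.0631, 0.2354]
orientation: [3.14, 0.01, 3.089]
contact_force: [5.5, 1.6, -5.8]
width: 0.0122
```

```bash
python3 pl.py -.06 9
```

```text
grasp f [-96.1  -2.7 254.4] r 252.6 theta 0.501
grasp f [-96.1  -2.7 254.4] r 252.6 theta 0.501
t 16.55 pos [ 0.5411 -0.0631  0.2354] rpy [179.93   0.56 177.01] F [ 5.5  1.6 -5.8] w 0.0122 fpos [-96.   -2.9 235.4] d(mm,tool) [  0.   0. -19.]
0.44 [ 0.1 -6.3 14.2]
0.38 [ 0.1 -8.4 12.4]
0.32 [ 0.1 -7.6 12.9]
0.26 [ 0.1 -6.8 13.3]
0.2 [ 0.1 -6.  13.7]
0.14 [ 0.1 -5.2 14. ]
0.08 [ 0.1 -4.3 14.3]
0.02 [ 0.1 -3.5 14.5]
-0.04 [ 0.1 -2.6 14.7]
```

{"method": "apply_moves", "body": {"motion": [{"slide": [0, -6.5, 13], "angular": [0, 0, 0], "claw": 0}, {"slide": [0, -8, 12], "angular": [0, 0, 0], "claw": 0}, {"slide": [0, -7.5, 12], "angular": [0, 0, 0], "claw": 0}, {"slide": [0, -6.5, 12], "angular": [0, 0, 0], "claw": 0}, {"slide": [0, -5, 11], "angular": [0, 0, 0], "claw": 0}]}}

```text
time_s: 16.97
position: [0.5394, -0.1009, 0.1685]
orientation: [3.138, 0.01, 3.089]
contact_force: [5.2, -2.4, -0.4]
width: 0.0116
```

```bash
python3 pl.py -.04 7
```

```text
grasp f [-134.    -2.7  187.5] r 251.6 theta 0.195
grasp f [-134.    -2.7  187.5] r 251.6 theta 0.195
t 16.9667 pos [ 0.5394 -0.1009  0.1685] rpy [179.81   0.59 177.  ] F [ 5.2 -2.4 -0.4] w 0.0116 fpos [-133.9   -2.9  168.5] d(mm,tool) [ -0.   0. -19.]
0.15 [ 0.1 -1.1 10.3]
0.11 [ 0.1 -3.1  9.5]
0.07 [ 0.1 -2.7  9.6]
0.03 [ 0.1 -2.4  9.7]
-0.01 [ 0.1 -2.   9.8]
-0.05 [ 0.1 -1.6  9.8]
-0.09 [ 0.1 -1.2  9.9]
```

{"method": "apply_moves", "body": {"motion": [{"slide": [0, -1.5, 8], "angular": [0, 0, 0], "claw": 0}, {"slide": [0, -2.5, 8], "angular": [0, 0, 0], "claw": 0}, {"slide": [0, -2, 7], "angular": [0, 0, 0], "claw": 0}, {"slide": [0, -1.5, 6], "angular": [0, 0, 0], "claw": 0}, {"slide": [0, -1, 4], "angular": [0, 0, 0], "claw": 0}]}}

```text
time_s: 17.38
position: [0.539, -0.1121, 0.1286]
orientation: [3.138, 0.01, 3.089]
contact_force: [-9.9, 15.8, 32.9]
width: 0.0116
```

```bash
python3 pl.py -.02 4
```

```text
grasp f [-145.2   -2.8  147.6] r 250.8 theta 0.03
grasp f [-145.2   -2.8  147.6] r 250.8 theta 0.03
t 17.3833 pos [ 0.539  -0.1121  0.1286] rpy [179.79   0.55 177.01] F [-9.9 15.8 32.9] w 0.0116 fpos [-145.2   -3.   128.6] d(mm,tool) [ -0.   0. -19.]
0.01 [0.1 0.8 5.3]
-0.01 [ 0.  -0.9  4.9]
-0.03 [ 0.  -0.8  4.9]
-0.05 [ 0.  -0.7  4.9]
```

A contact force of 33 N showed up at an apparent θ of 0.03. Either the lid is shut, with the bar slipped a few mm in the fingers, or something is under it. I'll relax and look.

{"method": "apply_moves", "body": {"motion": [{"slide": [0, 0, 0], "angular": [0, 0, 0], "claw": 0}, {"slide": [0, 0, 0], "angular": [0, 0, 0], "claw": 0}]}}

```text
time_s: 17.55
position: [0.539, -0.112, 0.1289]
orientation: [3.137, 0.01, 3.091]
contact_force: [2.7, 1.2, 0.1]
width: 0.0117
```

```bash
python3 pl.py -.02 1
python3 - <<'E'
from h import *
import pickle
img,K,Rc,t=cam('side'); d=pickle.load(open('v0.pkl','rb'))['side'][0]
x0,y0=230,170
a=np.vstack([cv2.resize(i[170:280,250:410],None,fx=2.7,fy=2.7,interpolation=cv2.INTER_CUBIC) for i in(d,img)]); save('s3.png',a)
E
```

```text
grasp f [-145.1   -2.8  147.9] r 250.7 theta 0.031
grasp f [-145.1   -2.8  147.9] r 250.7 theta 0.031
t 17.55 pos [ 0.539  -0.112   0.1289] rpy [179.74   0.59 177.08] F [2.7 1.2 0.1] w 0.0117 fpos [-145.    -3.   128.9] d(mm,tool) [  0.   0. -19.]
0.01 [0.1 0.7 5.3]
```

The picture limit is reached, so I'll check numerically by comparing the lid outline in the side view with the initial shut one. The held force of about 0 N, instead of −4.5 N, already suggests the lid is supporting itself.

Run:
```python
from h import *
import pickle
old=pickle.load(open('v0.pkl','rb')); 
for n in('side','top'):
    img,K,Rc,t=cam(n); o=old[n][0]
    # predicted motion of corners for 0.03 rad
    for y in(-.13,.13):
        v=lambda th:proj(f2w([.1-.2*np.cos(th)+.053*np.sin(th),y,.095+.053*np.cos(th)+.2*np.sin(th)]),K,Rc,t)[0]
        a,b=v(0),v(.03); print(n,y,'corner shut',a.round(1),'at .03',b.round(1))
        u,w=a.round().astype(int); s=slice(w-10,w+11),slice(u-10,u+11)
        g=[np.float32(cv2.cvtColor(i,cv2.COLOR_RGB2GRAY)[s]) for i in(o,img)]
        g=[cv2.Sobel(cv2.GaussianBlur(i,(3,3),0),cv2.CV_32F,1,0)**2+cv2.Sobel(i,cv2.CV_32F,0,1)**2 for i in g]
        g=[np.sqrt(i) for i in g]
        print('  shift',np.round(cv2.phaseCorrelate(g[0],g[1],cv2.createHanningWindow((21,21),cv2.CV_32F)),2), 'mean diff',np.abs(o[s].astype(int)-img[s]).mean().round(1))
```

```text
side -0.13 corner shut [301.9 185.6] at .03 [301.6 184.4]Traceback (most recent call last):
  File "<stdin>", line 14, in <module>
    return _wrapfunc(a, 'round', decimals=decimals, out=out)
    return _wrapit(obj, method, *args, **kwds)
    conv = _array_converter(obj)
ValueError: setting an array element with a sequence. The requested array has an inhomogeneous shape after 1 dimensions. The detected shape was (2,) + inhomogeneous part.
```

Run:
```python
from h import *
import pickle
old=pickle.load(open('v0.pkl','rb')); 
for n in('side','top'):
    img,K,Rc,t=cam(n); o=old[n][0]
    for y in(-.13,.13):
        v=lambda th:proj(f2w([.1-.2*np.cos(th)+.053*np.sin(th),y,.095+.053*np.cos(th)+.2*np.sin(th)]),K,Rc,t)[0]
        a,b=v(0),v(.03)
        u,w=a.round().astype(int); s=slice(w-10,w+11),slice(u-10,u+11)
        g=[np.float32(cv2.cvtColor(i,cv2.COLOR_RGB2GRAY)[s]) for i in(o,img)]
        sh,r=cv2.phaseCorrelate(g[0],g[1],cv2.createHanningWindow((21,21),cv2.CV_32F))
        print(n,y,a.round(1),'pred .03 shift',(b-a).round(1),'meas shift',np.round(sh,2),round(r,2),'diff',np.abs(o[s].astype(int)-img[s]).mean().round(1))
```

```text
side -0.13 [301.9 185.6] pred .03 shift [-0.3 -1.2] meas shift [-0.08  0.02] 1.04 diff 4.7
side 0.13 [378.3 208.3] pred .03 shift [ 0.  -1.2] meas shift [0.81 0.1 ] 0.9 diff 53.2
top -0.13 [333.4 161.4] pred .03 shift [-0.5 -0.2] meas shift [ 0.07 -0.06] 1.0 diff 2.5
top 0.13 [331.5 246.2] pred .03 shift [-0.5  0.1] meas shift [0.01 0.2 ] 1.02 diff 33.8
```

The lid is fully shut: the far corner has not shifted (0.0 px, against −1.2 px expected at 0.03 rad). Releasing and clearing.

{"method": "apply_moves", "body": {"motion": [{"slide": [0, 0, 0], "angular": [0, 0, 0], "claw": 20}, {"slide": [0, 0, 0], "angular": [0, 0, 0], "claw": 40}, {"slide": [0, 0, 0], "angular": [0, 0, 0], "claw": 40}, {"slide": [0, 0, 0], "angular": [0, 0, 0], "claw": 40}, {"slide": [0, 0, -12], "angular": [0, 0, 0], "claw": 40}, {"slide": [0, 0, -20], "angular": [0, 0, 0], "claw": 40}, {"slide": [0, 0, -30], "angular": [0, 0, 0], "claw": 40}, {"slide": [0, -10, -35], "angular": [0, 0, 0], "claw": 40}, {"slide": [0, -35, -20], "angular": [0, 0, 0], "claw": 40}, {"slide": [0, -38, 0], "angular": [0, 0, 0], "claw": 40}, {"slide": [0, -38, 0], "angular": [0, 0, 0], "claw": 40}, {"slide": [0, -38, 0], "angular": [0, 0, 0], "claw": 40}, {"slide": [0, -38, 0], "angular": [0, 0, 0], "claw": 40}, {"slide": [0, 0, 0], "angular": [0, 0, 0], "claw": 40}, {"slide": [0, 0, 0], "angular": [0, 0, 0], "claw": 40}]}}

```text
time_s: 19.0
position: [0.5227, -0.3218, 0.2615]
orientation: [-3.134, 0.005, 3.092]
contact_force: [0.4, 1.0, -0.4]
width: 0.0399
```

Run:
```python
from h import *
import pickle
to(f2w([-.145,0,.121]))
old=pickle.load(open('v0.pkl','rb')); 
for n in('side','top'):
    img,K,Rc,t=cam(n); o=old[n][0]
    P={'lid-':f2w([-.1,-.13,.148]),'lid+':f2w([-.1,.13,.148]),'bar':f2w([-.145,.0,.14]),'worn':ray([[177,216]],0,*old['top'][1:])[0],'box':ray([[450,210]],.03,*old['top'][1:])[0]}
    for k,p in P.items():
        u,w=proj(p,K,Rc,t)[0].round().astype(int); m=20 if k in('worn','box') else 10; s=slice(w-m,w+m+1),slice(u-m,u+m+1)
        g=[np.float32(cv2.cvtColor(i,cv2.COLOR_RGB2GRAY)[s]) for i in(o,img)]
        if g[0].shape!=(2*m+1,)*2: continue
        sh,r=cv2.phaseCorrelate(g[0],g[1],cv2.createHanningWindow((2*m+1,)*2,cv2.CV_32F))
        print(n,k,(u,w),'shift',np.round(sh,2),'resp',round(r,2),'diff',np.abs(o[s].astype(int)-img[s]).mean().round(1))
    if n=='top':
        g=cv2.cvtColor(img,cv2.COLOR_RGB2HSV)[165:245,353:378]; print('bright px on shelf',((g[...,2]>150)&(g[...,1]<40)).sum())
```

```text
t 19.0 pos [ 0.5227 -0.3218  0.2615] rpy [-179.56    0.31  177.14] F [ 0.4  1.  -0.4] w 0.0399 fpos [-355.3    3.8  261.5] d(mm,tool) [ -2.1 211.4 138.9]
side lid- (np.int64(302), np.int64(186)) shift [0.01 0.06] resp 1.02 diff 1.9
side lid+ (np.int64(378), np.int64(208)) shift [-0.09 -0.06] resp 0.96 diff 14.0
side bar (np.int64(344), np.int64(191)) shift [-0.58  0.79] resp 0.7 diff 5.3
side worn (np.int64(271), np.int64(364)) shift [0.47 0.45] resp 0.95 diff 1.4
side box (np.int64(379), np.int64(166)) shift [0.37 0.51] resp 0.91 diff 6.9
top lid- (np.int64(333), np.int64(161)) shift [-0.05 -0.1 ] resp 1.0 diff 5.5
top lid+ (np.int64(332), np.int64(246)) shift [-0.46 -0.05] resp 0.94 diff 8.8
top bar (np.int64(347), np.int64(204)) shift [-3.32 -9.88] resp -0.03 diff 61.7
top worn (np.int64(177), np.int64(216)) shift [0.51 0.46] resp 0.98 diff 3.1
top box (np.int64(450), np.int64(210)) shift [-0.42  1.39] resp 0.14 diff 37.2
bright px on shelf 0
```

```bash
python3 -c "
from station import ctrl
print(ctrl.job_done())"
```

```text
the job is handed in; nothing more can be done
None
```

The forge is loaded and the job is handed in, at about 19 s of the 72 s allowed. I swung the lid up by its bar and leaned it on the rear rest, where it stayed open after release. With shut fingers inside the bow I slid the large bright shoe onto the firebrick, then lowered the lid along its arc with the bar pinched until it was shut.

**Last checks that passed:**
- **Shoe:** before closing, it lay wholly inside, with roughly 18 mm to spare at the front and about 20 mm at the back. It still sits about 20° askew, because it did not straighten during the push.
- **Lid:** after release, the lid corners in the side view matched the initial shut picture to about 0.1 px.
- **Shelf and worn shoe:** nothing bright remains on the visible strip of shelf in front of the bar, and the worn shoe has not moved.

**Checks that disagreed or failed:**
- **Shut angle from the arm:** the arm's own reading gave 0.03 rad with about a 33 N touch as the lid closed. I put this down to the bar having slipped about 7 mm in the fingers, since the corner check showed the lid shut and the held force then fell to about zero.
- **Final top view:** the bar and nail-box comparisons were unusable, most likely because the arm was in the way. In the side view the box appeared not to have moved, and the bar match there was weaker (shift of about 0.8 px).
- **Side view of the closing:** I had used all 12 pictures by then, so the closing was checked only by measurement.

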